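Load the plated blower wheel into the spin-check station

ROBOT

A 7-joint arm with a two-finger parallel gripper is mounted at the origin on the work surface. World frame = base frame: x ahead of the robot, y to its left, z up, the work surface at z = 0. Lengths are in mm, angles in rad, forces in N, time in s.
With the tool pointing down it reaches from about 350 to 900 mm from the base axis. Payload 7.2 kg.
Tool frame: the origin (TCP) lies on the centre line of the jaws, within the pads' length; the fingertips stand 14 mm ahead of it and the grasp point (between the pads) lies 5 mm behind it; z points along the fingers, y is the line along which they close (so a half turn about z gives the same grasp; the last joint's range is limited). The gripper opens to 88 mm and grips with 3 to 60 N. Pads are 20 mm wide; open, the fingers measure 115 mm over their backs; the gripper's body (75 mm by 178 mm) begins 61 mm behind the grasp point.
Start: joints at [1.169, 0.411, -0.013, 1.596, 0.006, 1.134, -0.082], TCP at [204.761, -590.51, 204.853] pointing down, gripper open.
Joint ranges: [-2.95, 2.95], [-0.29, 1.99], [-1.47, 1.44], [0.14, 2.54], [-1.03, 4.17], [0.13, 1.85], [-2.86, 2.86]. Speed limits (rad/s): [2.39, 2.39, 3.01, 3.01, 3.14, 3.14, 3.14].

INTERFACE

Orientations are given as a unit quaternion [x, y, z, w].
In Python, from plant import manip gives the robot as it stands. The module is installed in compiled form; this text tells all that it offers.
- The arm moves only by the tool step_arm, never from a script. Its argument "moves" is a list of rows, each a list of 7 numbers: the turn, a rotation vector about the tool's x, y, z in degrees, then the shift along the tool's x, y, z in mm, then the finger opening in mm, from 0 to 87.8. A call has 1 to 8 rows; each row is the pose to reach, as a shift and turn from the pose commanded when the call began, along the tool's axes at that moment; what a row does not reach only later rows make up. A row lasts 1/8 s, in which the tool goes at most 62.5 mm and 10.7 degrees, less where a joint would pass 70% of its speed; a pose out of reach is approached as far as the arm can. A call with a gripper value outside its range is refused whole. The fingers move at their own pace and stop on an object; the grip force is fixed at half the most. Time passes only in rows, so rows that repeat a pose let the fingers close. It gives the time, the measured TCP pose, the force, the opening and the grip force at its end, in the units of the state.
- manip.get_obs(): the state, without advancing time (a new reading comes with each control period).
- manip.capture(name): name is "scene" or "top" or "wrist"; returns (picture, depth): 480x640x3 uint8, red, green, blue; 480x640 float32, mm along the optical axis (not along the pixel's ray), 0 where there is no reading.
- manip.camera_model(name): a dict with "fx", "fy", "cx", "cy" (pixels), "extrinsics" (4x4, takes a point from camera to world coordinates). Camera axes: x right, y up, looking along -z (the intrinsics and any distortion apply to the point x, -y, -z); pixel columns grow to the right and rows downward; lengths in mm; the calibration is good to about 2 mm. A picture is of the moment at which its call begins: read the wrist's pose just before it. camera_model takes no time and is no camera call; for the wrist camera it gives the pose at the moment of the call.
- manip.hand_in(): hands the job in; it is judged then, once.
The state is a dict: "t": time; "joints": joint angles; "dq": joint speeds; "effort": joint torques, N m; "tool_pos": TCP position; "tcp_rot": TCP orientation; "ft_force": force on the tool from outside, world axes, zero at the start; "ft_torque": the same for the moment, N m; "finger_gap": opening from 0.0 (shut) to 1.0 (fully open); "grasp_force": force on a finger pad.
Only numpy, scipy, OpenCV 4.12 (cv2) and the standard library are available. Lean on these libraries where they do the work, as an engineer would, in place of code of your own. Each camera call takes 0.05 s, during which the arm holds its last target. There are 200 camera calls.

TASK

Pick up the work carrier that has the plated blower wheel on it, keep it level, set it down in the open end of the slide-rail station and slide it in so that its own leading edge lifts the gravity catch, until it is fully home against the end stop and the catch has dropped down behind it; do not drop or slam it, and keep the gripper off the catch. Then flick the wheel round with a fingertip so that it runs on freely by itself for a second or so, to check that it does not rub. Leave the carrier locked in by the catch and the other things on the bench where they are.

Things in the scene. Friction and masses are not known exactly. Their poses are not given: they have to be found in the camera images.
- station: slide-rail station fixed to the bench, travel roughly to the robot's left: aluminium bed 360 x 210 mm, top at z = 12 mm, with two steel rails 22 mm high and a dark end stop 26 mm high on it. Origin on the bench under the lane's centre line; x along the lane from the open end to the stop, y to the left of travel, z up. Bed from x = -195 to 164 mm; bumpers of the stop at x = 145
- mouth (a point): point on the bed's top (z = 12 mm) at station x = -120 mm, y = 0: middle of the open end, where a carrier can be set down clear of the catch. Same axes as the station. From station x = -95 to -15 mm the rails close in from 167 to 145 mm apart (lead-in); from there to the stop the lane is 145 mm wide, 2.5 mm play each side
- home (a point): point on the bed's top at station x = 85 mm, y = 0: where the middle of the carrier's underside lies when it is fully home against the stop. Same axes as the station
- catch (a joint): gravity catch: light steel arm (70 g) hinged at its upstream end, sloping down along the travel to its nose. 0 = hanging at its lower limit; grows as the nose rises (rad, to 1.0). Only its weight closes it. It meets the carrier's front edge when the carrier's middle is near station x = -73 mm, rides on its top at about 0.23 rad and drops to 0 in the last 3 mm before the carrier meets the stop
- catch_nose (a point): lower front corner of the catch's nose: when down at station x = 18 mm, y = -62 mm (nose 10 mm wide, just inside the -y rail), 6 mm above the bed; then 7 mm behind the rear edge of a carrier that is home. Pivot at station x = -37 mm, 41 mm above the bench, on a post outside the -y rail (station y = -91 to -107 mm, top 52 mm above the bench)
- carrier_head (a point): centre of the square steel head, 24 x 24 mm, 28 mm high, flats along the carrier's x and y, on top of the loaded carrier's arbor: the place to grip. It is over the carrier's middle, 75 mm above its underside. Axes: the carrier's, z up. The carrier is a loose grey plate, 120 (x) x 140 (y) x 16 mm, 0.58 to 0.8 kg with wheel; its x goes along the lane, either end first
- wheel (a joint): angle (rad) of the blower wheel on the loaded carrier's fixed arbor, about the vertical, growing counter-clockwise from above; it turns without end on a free bearing and coasts for several seconds after a flick
- wheel_top (a point): on the axis of the loaded carrier's blower wheel, level with the tops of its blades, 49 mm above the carrier's underside and 12 mm below the lower edge of the square head. Six flat radial blades, 22 mm high, 2.6 mm thick, reach 50 mm from the axis, over a disc of 46 mm radius; hub radius 14 mm. Open from above and from the side. x lies along a blade and turns with the wheel
- bare_carrier_head (a point): bystander: the same square head on an identical carrier that bears no wheel (bare arbor), standing loose on the bench
- spare_wheel: bystander: a loose blower wheel of the same kind lying flat on the bench, 100 mm across, 25 mm high; origin at the middle of its underside
- wrench: bystander: a steel wrench lying on the bench, 170 mm long
- bottle: bystander: a white bottle, 62 mm across, 170 mm high, origin at its foot
- jar: bystander: a glass jar with a steel lid, 72 mm across, 82 mm high, origin at its foot
- tape: bystander: a roll of tape lying flat, 100 mm across, 25 mm high, origin at its underside
- gauge: bystander: a hand-held coating gauge lying on the bench, 65 x 170 mm, 26 mm high, origin at its underside

How it is judged (in metres and radians):
On the way, in this order (a step that is already met when the one before it is completed fails the run):
1. the carrier, lying flat on the bed of the lane, has lifted the catch with its own edge (catch raised above 0.12 rad and resting on the carrier) (value of joint catch above 0.12 rad and contact force between catch and carrier above 0.05 N and z of carrier_head in the frame of home below 0.079 m and angle between carrier_head's own z axis and vertical below 0.05 rad), for 0.1 s.
2. the carrier is home against the end stop (within 4 mm along the lane) and the catch has dropped behind it (below 0.05 rad) (value of joint catch below 0.05 rad and x of carrier_head in the frame of home above -0.004 m and horizontal distance between carrier_head and home below 0.006 m and z of carrier_head in the frame of home below 0.079 m), for 0.2 s.
3. the wheel runs on by itself: faster than 1.5 rad/s either way for 0.5 s with nothing of the robot touching it, the carrier locked in ((velocity of joint wheel above 1.5 rad/s or velocity of joint wheel below -1.5 rad/s) and contact force between each of the arm, the fingers and wheel below 0.05 N and contact force between the fingers and carrier below 0.05 N and value of joint catch below 0.05 rad and x of carrier_head in the frame of home above -0.008 m and horizontal distance between carrier_head and home below 0.009 m and z of carrier_head in the frame of home below 0.079 m), for 0.5 s.
At the end, for the whole second after the job is handed in: the carrier with the wheel stands flat on the bed of the lane, at rest, its middle within 8 mm of the home point along the lane (9 mm in all), locked by the catch, which is down behind it (below 0.05 rad); the wheel may still be turning (value of joint catch below 0.05 rad and x of carrier_head in the frame of home above -0.008 m and horizontal distance between carrier_head and home below 0.009 m and z of carrier_head in the frame of home below 0.079 m and angle between carrier_head's own z axis and vertical below 0.05 rad and linear speed of carrier below 0.02 m/s); the robot touches nothing.
It fails at once if the gripper or arm pushes the catch (more than 1 N) (contact force between any of the fingers, the arm and catch above 1 N).
It fails at once if the loaded carrier is tipped by more than 0.35 rad (angle between carrier_head's own z axis and vertical above 0.35 rad).
It fails at once if the carrier is dropped or slammed into the station: faster than 0.4 m/s when lower than 20 mm above the bed (linear speed of carrier above 0.4 m/s and z of carrier_head in the frame of home below 0.095 m and horizontal distance between carrier_head and home below 0.25 m).
It fails at once if a bystander is moved by more than 30 mm (distance of any of bare_carrier_head, spare_wheel, wrench, bottle, jar, tape, gauge from where it was at the start of the episode above 0.03 m).
It also fails if it takes over 58 s, if anything falls off the work surface, if the arm or the gripper's body presses on something with over 40 N, if the wrist force passes 120 N, or if a joint passes its speed limit or range.

## Working session

There is one attempt and no reset: what is moved stays moved. The work goes in short steps, Python scripts to look and compute and a tool call to move; the robot and the scene stay as the last step left them, time stands still between calls to the robot, and variables do not carry over. Pictures are saved under pics/ and viewed, at most 13 in all, crops included, and the job is handed in when it is done.

Besides the shell and the picture viewer there is one more tool, called after "Request:" as name(argument=value, ...), one argument or row to a line, values as JSON. step_arm: Moves the arm, as the interface text tells. Its arguments: {"type":"object","properties":{"moves":{"type":"array","items":{"type":"array","items":{"type":"number"}}}},"required":["moves"]}

```bash
mkdir -p pics; cat > h.py <<'E'
import numpy as np, cv2
from plant import manip
from scipy.spatial.transform import Rotation as R
def shot(n,f):
    m=manip.camera_model(n); p,d=manip.capture(n)
    cv2.imwrite(f'pics/{f}.png',cv2.cvtColor(p,cv2.COLOR_RGB2BGR)); np.savez(f'pics/{f}.npz',d=d,p=p,**{k:np.array(v) for k,v in m.items()})
    return p,d,m
def load(f): return dict(np.load(f'pics/{f}.npz'))
def ray(m,u,v):
    E=np.array(m['extrinsics']); r=np.array([(u-m['cx'])/m['fx'],-(v-m['cy'])/m['fy'],-1.])
    return E[:3,3],E[:3,:3]@r
def onz(m,u,v,z):
    o,r=ray(m,u,v); return o+r*(z-o[2])/r[2]
def pts(m):  # world point map from depth
    d=m['d']; v,u=np.mgrid[:480,:640]; E=m['extrinsics']
    c=np.stack([(u-m['cx'])/m['fx']*d,-(v-m['cy'])/m['fy']*d,-d],-1)
    return c@E[:3,:3].T+E[:3,3]
E
python3 - <<'E'
from h import *
for n in('top','scene'):
    p,d,m=shot(n,n); print(n,m['fx'],m['cx'],np.round(m['extrinsics'],3).tolist(),[k for k in m])
o=manip.get_obs(); print(o)
E
```

```text
top 573.3793975668046 322.5988387156981 [[0.016, 0.997, -0.077, 389.086], [-1.0, 0.016, -0.005, -14.45], [-0.003, 0.077, 0.997, 1325.974], [0.0, 0.0, 0.0, 1.0]] ['fx', 'fy', 'cx', 'cy', 'extrinsics']
scene 448.8409614562969 321.7471110282913 [[0.86, -0.384, 0.335, 801.889], [0.51, 0.651, -0.562, -490.473], [-0.003, 0.655, 0.756, 756.008], [0.0, 0.0, 0.0, 1.0]] ['fx', 'fy', 'cx', 'cy', 'extrinsics']
{'t': 0.1, 'joints': array([ 1.16881756,  0.41178981, -0.01272464,  1.59691845,  0.00562202,
        1.1342654 , -0.08220991]), 'dq': array([ 0.00108474, -0.00204725, -0.00013667, -0.00293668, -0.00130787,
        0.00031098,  0.00100933]), 'effort': array([ 2.76186744e-03, -5.89098251e+01,  6.43718652e-01, -2.91709542e+01,
       -5.37329202e-02,  1.44884340e-02,  4.18323850e-05]), 'tool_pos': array([ 204.57835251, -590.09845014,  204.1290215 ]), 'tcp_rot': array([ 9.86103131e-01,  1.66132966e-01, -1.65194169e-04, -6.52016874e-04]), 'ft_force': array([-0.28938882, -0.19540042,  0.67340198]), 'ft_torque': array([-0.01986354, -0.02459415,  0.01977283]), 'grasp_force': 0.0, 'finger_gap': 0.9976514396975925}
```

View pics/top.png

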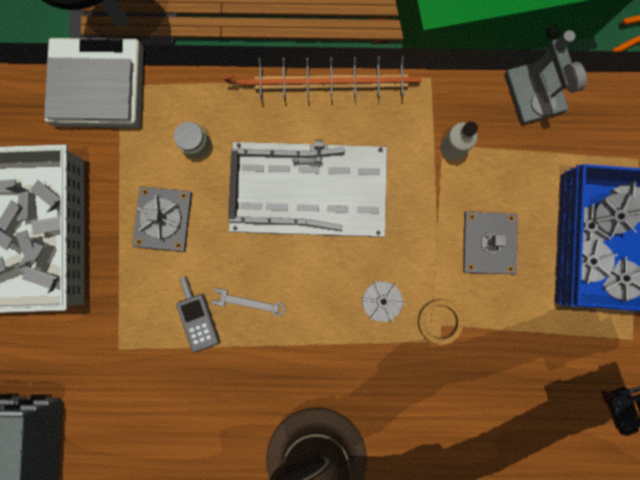

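View pics/scene.png

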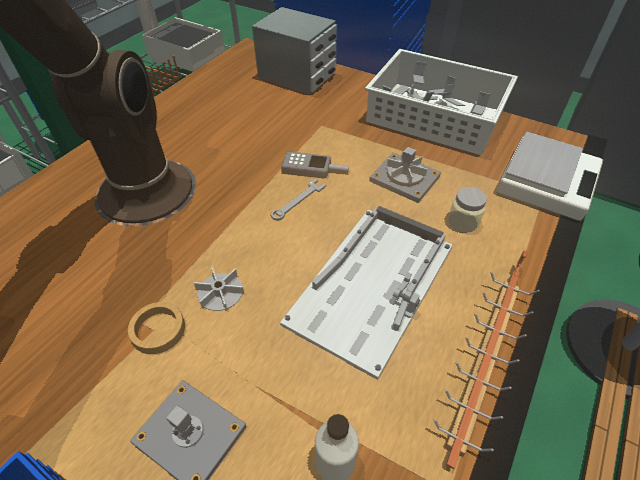

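The top view shows the loaded carrier at px (161,219), left of the stop (234,188). The station's open end is on the right at x≈386 and the catch is at (312,152). The bare carrier is at (491,242).

```bash
python3 - <<'E'
from h import *
m=load('top'); P=pts(m); p=m['p']
print('d valid',(m['d']>0).mean())
hsv=cv2.cvtColor(p,cv2.COLOR_RGB2HSV)
grey=(hsv[...,1]<45)
def rect(mask,z,box,name):
    k=np.zeros(mask.shape,np.uint8); u0,u1,v0,v1=box; k[v0:v1,u0:u1]=mask[v0:v1,u0:u1]
    k=cv2.morphologyEx(k,cv2.MORPH_CLOSE,np.ones((5,5)))
    c=max(cv2.findContours(k,cv2.RETR_EXTERNAL,cv2.CHAIN_APPROX_NONE)[0],key=cv2.contourArea)[:,0]
    w=np.array([onz(m,u,v,z)[:2] for u,v in c],np.float32)
    r=cv2.minAreaRect(w); print(name,r, np.round(cv2.boxPoints(r)).tolist()); return k
rect(grey,16,(125,198,180,260),'carrier')
rect(grey,12,(222,395,135,245),'bed')
Z=P[...,2]
for n,b in (('head',(140,185,195,245)),('barehead',(470,515,220,260))):
    s=np.zeros(Z.shape,bool); s[b[2]:b[3],b[0]:b[1]]=1
    h=s&(Z>80)&(Z<100); print(n,h.sum(),Z[s].max(),np.median(P[h],0), np.argwhere(h).mean(0))
s=np.zeros(Z.shape,bool); s[135:245,222:250]=1
h=s&(Z>30)&(Z<45)
w=P[h][:,:2].astype(np.float32); print('stop',h.sum(),cv2.minAreaRect(w))
print('carrier z',np.median(Z[190:200,145:152]),'bed z',np.median(Z[185:195,300:320]))
E
```

```text
d valid 0.9960416666666667
carrier ((535.6382446289062, 362.7677307128906), (119.6388168334961, 137.5587158203125), 85.33954620361328) [[462.0, 309.0], [599.0, 298.0], [609.0, 417.0], [472.0, 428.0]]
bed ((615.4182739257812, 28.371612548828125), (358.9814147949219, 218.21279907226562), 89.0858154296875) [[503.0, -149.0], [722.0, -153.0], [727.0, 206.0], [509.0, 210.0]]
head 127 1325.9739556469501 [537.27115677 363.15675033  87.63640006] [214.30708661 152.        ]
barehead 131 1325.9739556469501 [ 493.16507192 -391.10590697   88.05229099] [239.75572519 499.54961832]
stop 647 ((615.2936401367188, 185.36538696289062), (169.67527770996094, 48.936622619628906), 1.6822607517242432)
carrier z 14.795521784264906 bed z 11.275664004438454
```

```bash
cat >> h.py <<'E'
def to(x,y,z,yaw,cam=None):
    """rotation vector (deg) and shift in tool axes to reach a down-pointing pose with tool x at yaw (deg)"""
    o=manip.get_obs(); T=R.from_quat(o['tcp_rot'])
    G=R.from_euler('z',yaw,degrees=True)*R.from_euler('x',180,degrees=True)
    print('t',o['t'],'at',np.round(o['tool_pos'],1),'turn',np.round((T.inv()*G).as_rotvec(degrees=True),2),'shift',np.round(T.inv().apply(np.array([x,y,z])-o['tool_pos']),1),'F',np.round(o['ft_force'],1))
E
python3 - <<'E'
from h import *
to(537,300,240,-4.7)
m=manip.camera_model('wrist'); print(m['fx'],np.round(m['extrinsics'],3).tolist())
E
```

```text
t 0.1 at [ 204.6 -590.1  204.1] turn [-7.000e-02  2.000e-02  2.383e+01] shift [ 605.7 -732.1  -35. ] F [-0.3 -0.2  0.7]
348.5014619002862 [[0.328, 0.909, 0.257, 275.33], [-0.945, 0.316, 0.089, -566.033], [-0.0, -0.272, 0.962, 385.441], [0.0, 0.0, 0.0, 1.0]]
```

Request:
step_arm(
  moves=[
    [0, 0, 6, 60, -60, -35, 87.8],
    [0, 0, 12, 121, -120, -35, 87.8],
    [0, 0, 24, 606, -732, -35, 87.8],
    [0, 0, 24, 606, -732, -35, 87.8],
    [0, 0, 24, 606, -732, -35, 87.8],
    [0, 0, 24, 606, -732, -35, 87.8],
    [0, 0, 24, 606, -732, -35, 87.8],
    [0, 0, 24, 606, -732, -35, 87.8],
  ],
)

```text
t: 1.1
tool_pos: [383.3, -130.1, 237.2]
tcp_rot: [0.999, -0.043, 0.0, 0.0]
ft_force: [1.6, 0.6, -0.5]
finger_gap: 0.999
grasp_force: 0.0
```

```bash
python3 - <<'E'
from h import *
to(537,363,220,-4.7)
E
```

```text
t 1.1 at [ 383.3 -130.1  237.2] turn [ 0.02 -0.02 -0.19] shift [ 111.2 -504.4   17. ] F [ 1.6  0.6 -0.5]
```

Request:
step_arm(
  moves=[
    [0, 0, 0, 34, -60, -13, 87.8],
    [0, 0, 0, 68, -120, -13, 87.8],
    [0, 0, 0, 103, -179, -13, 87.8],
    [0, 0, 0, 103, -179, -13, 87.8],
    [0, 0, 0, 103, -179, -13, 87.8],
  ],
)

```text
t: 1.72
tool_pos: [500.9, 39.0, 249.4]
tcp_rot: [0.999, -0.041, -0.001, -0.0]
ft_force: [-0.9, 0.7, -0.3]
finger_gap: 1.0
grasp_force: 0.0
```

```bash
python3 - <<'E'
from h import *
p,d,m=shot('wrist','w1'); to(537,363,220,-4.7)
E
```

```text
t 1.775 at [500.5  37.5 249.5] turn [ 0.02  0.08 -0.12] shift [   9.1 -327.5   29.4] F [ 1.5 -0.2 -0.6]
```

View pics/w1.png

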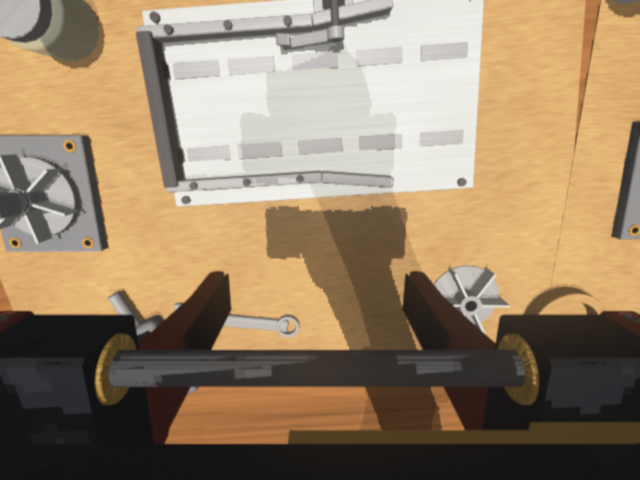

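The wrist view shows the bed's near corners at about (178,206) and (473,187). The straight rails run from (190,185) to (320,175) and from (165,33) to (290,25), with the stop at (160,110) and the catch at (330,35).

```bash
python3 - <<'E'
from h import *
m=load('w1'); P=pts(m); Z=P[...,2]
print('corners',onz(m,178,206,12),onz(m,473,187,12))
for n,(u0,u1,v0,v1) in {'near':(200,300,165,195),'far':(175,270,12,50)}.items():
    lo=[];hi=[]
    for u in range(u0,u1,4):
        c=P[v0:v1,u]; k=c[(c[:,2]>27)&(c[:,2]<42)]
        if len(k)>2: lo.append(k[k[:,0].argmin()]); hi.append(k[k[:,0].argmax()])
    for s,q in (('lo',lo),('hi',hi)):
        q=np.array(q); f=np.polyfit(q[:,1],q[:,0],1); print(n,s,len(q),'x at y=100: %.1f slope %.4f'%(np.polyval(f,100),f[0]),'z',np.median(q[:,2]))
q=[]
for v in range(60,165,4):
    c=P[v,130:200]; k=c[(c[:,2]>30)&(c[:,2]<46)]
    if len(k): q.append([k[:,0].mean(),k[:,1].min(),k[:,1].max()])
q=np.array(q); print('stop',np.polyfit(q[:,0]-612,q[:,1],1),np.polyfit(q[:,0]-612,q[:,2],1))
E
```

```text
corners [510.31944534 207.01705335  12.        ] [ 504.31761508 -150.14847687   12.        ]
near lo 25 x at y=100: 529.2 slope 0.0180 z 34.40632906650933
near hi 25 x at y=100: 540.5 slope 0.0147 z 32.459432187407685
far lo 24 x at y=100: 685.4 slope 0.0178 z 33.134753437627296
far hi 24 x at y=100: 696.7 slope 0.0184 z 34.64600817204618
stop [-1.53187067e-02  1.90682140e+02] [-1.67427483e-02  2.06295790e+02]
```

Request:
step_arm(
  moves=[
    [0, 0, 0, -12, -60, 0, 87.8],
    [0, 0, 0, -24, -120, 0, 87.8],
    [0, 0, 0, -36, -180, 0, 87.8],
    [0, 0, 0, -48, -240, 0, 87.8],
    [0, 0, 0, -60, -300, 0, 87.8],
    [0, 0, 0, -66, -327, 0, 87.8],
    [0, 0, 0, -66, -327, 0, 87.8],
    [0, 0, 0, -66, -327, 0, 87.8],
  ],
)

```text
t: 2.78
tool_pos: [463.9, 366.6, 249.9]
tcp_rot: [0.999, -0.044, 0.0, 0.001]
ft_force: [0.2, -0.4, -0.2]
finger_gap: 1.001
grasp_force: 0.0
```

```bash
python3 - <<'E'
from h import *
p,d,m=shot('wrist','w2'); to(537,363,150,-4.7)
m=load('w2');P=pts(m);Z=P[...,2]
h=(Z>84)&(Z<95)&(np.hypot(P[...,0]-537,P[...,1]-363)<30)
print(h.sum(),cv2.minAreaRect(P[h][:,:2].astype(np.float32)),P[h].mean(0))
h=((Z>10)&(Z<21)&(np.hypot(P[...,0]-537,P[...,1]-363)<100))
r=cv2.minAreaRect(P[h][:,:2].astype(np.float32));print(h.sum(),r)
E
```

```text
t 2.825 at [464.1 366.5 250.1] turn [ 0.09 -0.04 -0.35] shift [ 72.9  -3.1 100.1] F [ 0.  -0.5 -0.6]
644 ((536.3388061523438, 365.65985107421875), (22.947566986083984, 22.88443946838379), 84.94654846191406) [536.46032122 365.57907844  90.42887209]
7621 ((536.590087890625, 365.6023254394531), (120.32405090332031, 140.2216033935547), 85.31599426269531)
```

View pics/w2.png

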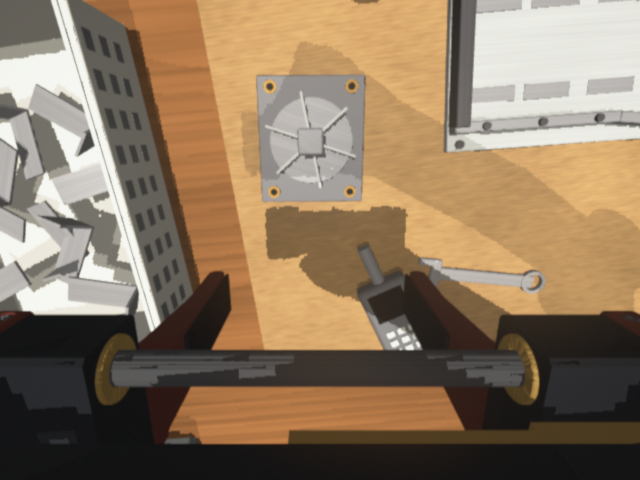

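The head is at px (310,141), clear of everything around it. I'll go down and grip it.

Request:
step_arm(
  moves=[
    [0, 0, -0.3, 36, -3, 40, 87.8],
    [0, 0, -0.3, 72, -5.5, 80, 87.8],
    [0, 0, -0.3, 72, -5.5, 110, 87.8],
    [0, 0, -0.3, 72, -5.5, 110, 87.8],
    [0, 0, -0.3, 72, -5.5, 135, 87.8],
    [0, 0, -0.3, 72, -5.5, 160, 87.8],
    [0, 0, -0.3, 72, -5.5, 176, 87.8],
    [0, 0, -0.3, 72, -5.5, 176, 87.8],
  ],
)

```text
t: 3.82
tool_pos: [535.2, 367.8, 74.3]
tcp_rot: [0.999, -0.04, -0.0, 0.0]
ft_force: [0.5, -0.8, -0.3]
finger_gap: 1.001
grasp_force: 0.0
```

Request:
step_arm(
  moves=[
    [0, 0, 0, 0, 0, 0, 50],
    [0, 0, 0, 0, 0, 0, 32],
    [0, 0, 0, 0, 0, 0, 20],
    [0, 0, 0, 0, 0, 0, 15],
    [0, 0, 0, 0, 0, 0, 15],
  ],
)

```text
t: 4.45
tool_pos: [535.2, 368.4, 74.1]
tcp_rot: [0.999, -0.04, 0.0, 0.0]
ft_force: [0.3, 0.1, -0.1]
finger_gap: 0.469
grasp_force: 0.0
```

Request:
step_arm(
  moves=[
    [0, 0, 0, 0, 0, 0, 5],
    [0, 0, 0, 0, 0, 0, 5],
    [0, 0, 0, 0, 0, 0, 5],
    [0, 0, 0, 0, 0, 0, 5],
    [0, 0, 0, 0, 0, 0, 5],
    [0, 0, 0, 0, 0, 0, 5],
  ],
)

```text
t: 5.2
tool_pos: [535.2, 368.4, 74.1]
tcp_rot: [0.999, -0.04, 0.0, 0.0]
ft_force: [-0.3, 0.5, 0.1]
finger_gap: 0.055
grasp_force: 0.0
```

```bash
python3 - <<'E'
from h import *
p,d,m=shot('wrist','w3'); print(manip.get_obs()); print(np.round(m['extrinsics'],2).tolist())
m=load('w3');P=pts(m);Z=P[...,2]
h=(Z>84)&(Z<95)&(np.hypot(P[...,0]-537,P[...,1]-363)<40)
print(h.sum(),P[h].mean(0), np.argwhere(h).mean(0))
E
```

```text
{'t': 5.25, 'joints': array([-0.30194976,  0.64771403, -0.55493219,  1.62867994,  0.39318211,
        0.97871483, -2.63922334]), 'dq': array([ 1.31826249e-03, -2.90490055e-03,  2.56708228e-06,  8.42608674e-04,
       -3.10067259e-04, -2.04586575e-03, -1.51089324e-03]), 'effort': array([-3.56935680e-04, -6.62919831e+01, -9.13125783e+00, -2.47072327e+01,
        5.91599545e-02, -4.65625792e-02, -2.59134418e-05]), 'tool_pos': array([535.17227905, 368.39296382,  74.10077   ]), 'tcp_rot': array([ 9.99202638e-01, -3.99260213e-02,  9.16345553e-07,  6.07062004e-06]), 'ft_force': array([-0.01565159, -0.94148636, -0.76151328]), 'ft_torque': array([ 0.02933248, -0.007332  , -0.03005044]), 'grasp_force': 0.0, 'finger_gap': 0.05581058420916149}
[[-0.08, 0.96, 0.27, 609.7], [-1.0, -0.08, -0.02, 362.35], [0.0, -0.27, 0.96, 255.44], [0.0, 0.0, 0.0, 1.0]]
936 [542.56664007 365.60118483  89.83563066] [275.66025641 320.17628205]
```

View pics/w3.png

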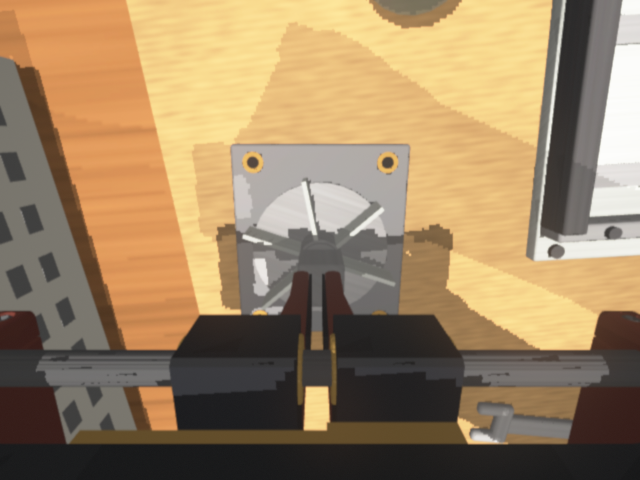

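```bash
python3 - <<'E'
from h import *
m=load('w3');P=pts(m)
for v in range(226,345,4): print(v,[np.round(P[v,u]).astype(int).tolist() for u in (300,320,336)])
print(m['fx'],m['fy'],m['cx'],m['cy'])
p=m['p'][200:340,230:410]; cv2.imwrite('pics/c3.png',cv2.resize(p[...,::-1],None,fx=4,fy=4,interpolation=cv2.INTER_CUBIC))
E
```

```text
226 [[554, 378, 27], [553, 364, 28], [552, 353, 28]]
230 [[552, 378, 28], [551, 364, 28], [550, 354, 28]]
234 [[549, 378, 28], [550, 365, 37], [547, 354, 28]]
238 [[546, 378, 29], [550, 365, 46], [547, 354, 38]]
242 [[543, 379, 28], [549, 365, 51], [546, 355, 45]]
246 [[543, 378, 37], [548, 365, 55], [545, 355, 50]]
250 [[543, 378, 46], [549, 365, 67], [548, 356, 67]]
254 [[549, 376, 71], [548, 365, 72], [548, 356, 74]]
258 [[549, 376, 79], [549, 365, 80], [547, 357, 79]]
262 [[549, 376, 85], [548, 365, 85], [548, 357, 86]]
266 [[549, 375, 90], [548, 365, 90], [547, 357, 90]]
270 [[547, 376, 90], [546, 365, 91], [545, 357, 91]]
274 [[547, 375, 98], [544, 366, 91], [546, 358, 98]]
278 [[547, 375, 102], [542, 366, 90], [546, 358, 102]]
282 [[547, 375, 107], [539, 366, 89], [546, 358, 107]]
286 [[547, 374, 112], [537, 366, 91], [546, 359, 112]]
290 [[547, 374, 116], [535, 366, 91], [546, 359, 116]]
294 [[547, 374, 120], [533, 366, 91], [546, 359, 120]]
298 [[547, 374, 124], [530, 367, 90], [546, 359, 124]]
302 [[547, 374, 128], [528, 367, 90], [546, 359, 127]]
306 [[547, 374, 131], [526, 367, 90], [546, 360, 131]]
310 [[547, 374, 134], [491, 369, 28], [546, 360, 134]]
314 [[547, 373, 138], [483, 370, 18], [546, 360, 138]]
318 [[568, 370, 180], [480, 370, 19], [568, 361, 180]]
322 [[566, 370, 178], [476, 370, 18], [569, 361, 183]]
326 [[567, 370, 180], [472, 370, 18], [568, 361, 184]]
330 [[566, 370, 181], [468, 371, 17], [568, 361, 186]]
334 [[567, 369, 185], [456, 371, 2], [568, 361, 187]]
338 [[568, 369, 188], [452, 372, 2], [568, 361, 189]]
342 [[567, 369, 188], [449, 372, 2], [569, 361, 192]]
348.5014619002862 348.5014619002862 316.4745523504935 237.1829212349534
```

View pics/c3.png

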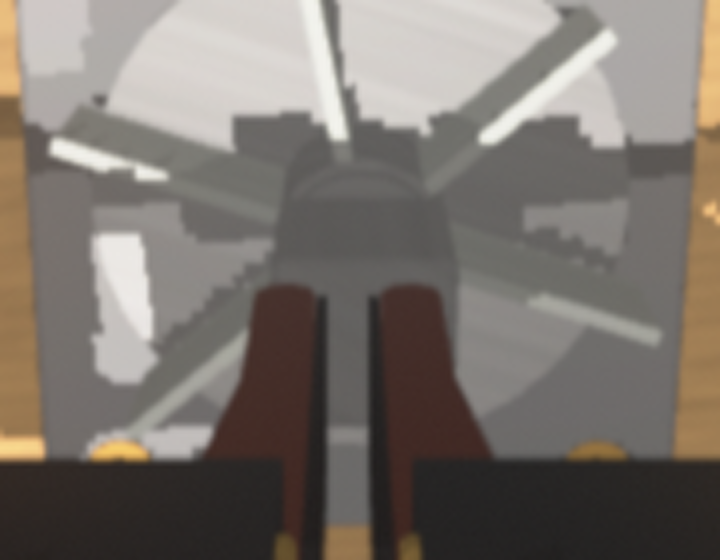

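The fingertips ended above the head: the lowest visible part is at z≈96 and the head's top is at 90. That disagrees with the stated tool frame, so I'll check it against the earlier views.

```bash
python3 - <<'E'
from h import *
for f,tz in (('w1',249.5),('w2',250.1)):
    m=load(f);P=pts(m)
    for v in range(264,300,4): print(f,v,[(np.round(P[v,u]-[0,0,tz])).astype(int).tolist() for u in (205,218,225,412,422)])
to(535.2,368.4,74.1,-4.7)
E
```

```text
w1 264 [[430, 191, -248], [429, 174, -247], [428, 164, -247], [407, -79, -249], [407, -92, -247]]
w1 268 [[425, 191, -246], [423, 174, -247], [423, 165, -246], [402, -79, -248], [401, -92, -247]]
w1 272 [[418, 193, -250], [516, 86, 20], [417, 166, -246], [508, -9, 20], [508, -14, 21]]
w1 276 [[413, 193, -248], [516, 85, 26], [515, 82, 22], [509, -8, 26], [509, -12, 26]]
w1 280 [[517, 89, 31], [516, 83, 31], [514, 82, 26], [507, -7, 27], [508, -11, 30]]
w1 284 [[517, 88, 35], [515, 83, 32], [513, 82, 27], [508, -6, 32], [509, -10, 35]]
w1 288 [[516, 87, 39], [515, 82, 36], [510, 82, 27], [506, -6, 34], [509, -9, 39]]
w1 292 [[516, 86, 43], [514, 82, 38], [508, 82, 27], [505, -6, 34], [508, -8, 43]]
w1 296 [[516, 84, 47], [512, 82, 39], [507, 82, 28], [502, -6, 34], [507, -7, 45]]
w2 264 [[393, 519, -250], [393, 501, -248], [391, 492, -250], [371, 249, -247], [372, 237, -242]]
w2 268 [[388, 519, -249], [387, 502, -249], [386, 493, -249], [365, 248, -248], [364, 235, -248]]
w2 272 [[383, 520, -249], [480, 414, 20], [380, 494, -249], [471, 318, 21], [471, 313, 20]]
w2 276 [[377, 521, -249], [479, 412, 25], [478, 410, 22], [471, 320, 25], [471, 315, 26]]
w2 280 [[480, 417, 30], [479, 411, 30], [477, 409, 26], [470, 320, 27], [471, 316, 31]]
w2 284 [[480, 415, 36], [478, 411, 32], [475, 409, 26], [470, 321, 32], [471, 318, 36]]
w2 288 [[479, 414, 39], [477, 410, 35], [473, 410, 27], [469, 322, 34], [472, 319, 41]]
w2 292 [[480, 413, 44], [477, 409, 38], [472, 409, 28], [467, 322, 35], [470, 320, 41]]
w2 296 [[480, 411, 48], [475, 409, 39], [470, 409, 29], [465, 322, 34], [470, 320, 44]]
t 5.25 at [535.2 368.4  74.1] turn [ 0.   -0.    0.12] shift [ 0. -0.  0.] F [-0.  -0.9 -0.8]
```

The tips sit about 20 mm above the reported TCP in every view, so the true tool is about 34 mm shorter than stated. I'll open, go 34 mm lower and grip again.

Request:
step_arm(
  moves=[
    [0, 0, 0, 0, 0, 0, 65],
    [0, 0, 0, 0, 0, 0, 65],
    [0, 0, 0, 0, 0, 0, 65],
    [0, 0, 0, 0, 0, 0, 65],
    [0, 0, 0, 0, 0, 0, 65],
    [0, 0, 0, 0, 0, 0, 65],
    [0, 0, 0, 0, 0, 0, 65],
  ],
)

```text
t: 6.12
tool_pos: [535.2, 368.4, 74.1]
tcp_rot: [0.999, -0.04, 0.0, 0.0]
ft_force: [-0.2, -0.3, 0.7]
finger_gap: 0.738
grasp_force: 0.0
```

Request:
step_arm(
  moves=[
    [0, 0, 0, 0.5, 1.5, 12, 65],
    [0, 0, 0, 0.5, 1.5, 24, 65],
    [0, 0, 0, 0.5, 1.5, 34, 65],
    [0, 0, 0, 0.5, 1.5, 34, 10],
    [0, 0, 0, 0.5, 1.5, 34, 10],
    [0, 0, 0, 0.5, 1.5, 34, 10],
    [0, 0, 0, 0.5, 1.5, 34, 10],
    [0, 0, 0, 0.5, 1.5, 34, 10],
  ],
)

```text
t: 7.12
tool_pos: [535.7, 366.7, 40.4]
tcp_rot: [0.999, -0.04, 0.0, 0.0]
ft_force: [-1.2, -1.1, 2.0]
finger_gap: 0.272
grasp_force: 30.0
```

Request:
step_arm(
  moves=[
    [0, 0, 0, 0, 0, 0, 10],
    [0, 0, 0, 0, 0, 0, 10],
  ],
)

```text
t: 7.38
tool_pos: [535.7, 366.6, 40.4]
tcp_rot: [0.999, -0.04, 0.0, 0.0]
ft_force: [-1.6, -1.9, 4.4]
finger_gap: 0.272
grasp_force: 30.0
```

Request:
step_arm(
  moves=[
    [0, 0, 0, 0, 0, -5, 10],
    [0, 0, 0, 0, 0, -20, 10],
    [0, 0, 0, 0, 0, -40, 10],
    [0, 0, 0, 0, 0, -65, 10],
    [0, 0, 0, 0, 0, -90, 10],
    [0, 0, 0, 0, 0, -105, 10],
    [0, 0, 0, 0, 0, -110, 10],
    [0, 0, 0, 0, 0, -110, 10],
  ],
)

```text
t: 8.38
tool_pos: [535.4, 366.6, 149.9]
tcp_rot: [0.999, -0.04, -0.0, 0.0]
ft_force: [0.3, -0.1, -8.5]
finger_gap: 0.273
grasp_force: 30.0
```

```bash
python3 - <<'E'
from h import *
p,d,m=shot('wrist','w4'); to(610,-75,150,-0.96)
m=load('w4');P=pts(m);Z=P[...,2]; o=manip.get_obs()['tool_pos']; print(o)
h=((Z>112)&(Z<132)&(np.hypot(P[...,0]-537,P[...,1]-363)<100)&(np.mgrid[:480,:640][0]<312))
r=cv2.minAreaRect(P[h][:,:2].astype(np.float32));print(h.sum(),r,np.median(Z[h]))
f=P[h][:,:2]; R2=R.from_euler('z',4.58,degrees=True).as_matrix()[:2,:2]; g=(f-o[:2])@R2.T; print(np.percentile(g,[0.3,99.7],0))
E
```

```text
t 8.425 at [535.2 366.5 149.4] turn [ 0.05  0.05 -3.62] shift [ 1.098e+02  4.341e+02 -3.000e-01] F [-0.8  0.1 -8.6]
[535.21166466 366.48884448 149.38168342]
16055 ((554.1299438476562, 364.8237609863281), (120.4546890258789, 104.19585418701172), 85.52738952636719) 126.97006212122221
[[-32.1983817  -59.71180308]
 [ 71.02566683  59.28232919]]
```

Request:
step_arm(
  moves=[
    [0, 0, -0.5, 3, 12, 0, 10],
    [0, 0, -1, 10, 38, 0, 10],
    [0, 0, -1.5, 18, 70, 0, 10],
    [0, 0, -2, 26, 105, 0, 10],
    [0, 0, -2.5, 35, 140, 0, 10],
    [0, 0, -3, 44, 175, 0, 10],
    [0, 0, -3.6, 53, 210, 0, 10],
    [0, 0, -3.6, 62, 245, 0, 10],
  ],
)

```text
t: 9.43
tool_pos: [577.6, 115.2, 149.5]
tcp_rot: [1.0, -0.009, -0.0, 0.0]
ft_force: [0.4, -0.1, -8.7]
finger_gap: 0.277
grasp_force: 30.0
```

```bash
python3 - <<'E'
from h import *
to(609,-75,150,-0.96)
E
```

```text
t 9.425 at [577.6 115.2 149.5] turn [ 0.04  0.05 -0.03] shift [ 34.7 189.7  -0.4] F [ 0.4 -0.1 -8.7]
```

Request:
step_arm(
  moves=[
    [0, 0, 0, 6, 33, 0, 10],
    [0, 0, 0, 13, 66, 0, 10],
    [0, 0, 0, 19, 99, 0, 10],
    [0, 0, 0, 25, 130, 0, 10],
    [0, 0, 0, 29, 155, 0, 10],
    [0, 0, 0, 32, 174, 0, 10],
    [0, 0, 0, 33, 182, 0, 10],
    [0, 0, 0, 33, 182, 0, 10],
  ],
)

```text
t: 10.42
tool_pos: [607.5, -64.9, 149.9]
tcp_rot: [1.0, -0.009, -0.0, -0.0]
ft_force: [0.0, 0.2, -7.7]
finger_gap: 0.27
grasp_force: 30.0
```

```bash
python3 - <<'E'
from h import *
p,d,m=shot('top','t2'); to(609,-75,52,-0.96)
m=load('t2');P=pts(m);Z=P[...,2]; o=manip.get_obs()['tool_pos']
m=load('top'); 
E
```

```text
t 10.475 at [607.6 -63.9 150.1] turn [-0.04  0.01  0.03] shift [ 1.6 11.2 98.1] F [ 0.2  0.2 -7.2]
```

Request:
step_arm(
  moves=[
    [0, 0, 0, 1, 6, 10, 10],
    [0, 0, 0, 1.5, 11, 30, 10],
    [0, 0, 0, 1.5, 11, 52, 10],
    [0, 0, 0, 1.5, 11, 70, 10],
    [0, 0, 0, 1.5, 11, 82, 10],
    [0, 0, 0, 1.5, 11, 89, 10],
    [0, 0, 0, 1.5, 11, 93, 10],
    [0, 0, 0, 1.5, 11, 94, 10],
  ],
)

```text
t: 11.48
tool_pos: [609.3, -75.8, 56.3]
tcp_rot: [1.0, -0.009, 0.0, 0.0]
ft_force: [-0.5, 0.2, -7.3]
finger_gap: 0.267
grasp_force: 30.0
```

Request:
step_arm(
  moves=[
    [0, 0, 0, 0, 0, 1, 10],
    [0, 0, 0, 0, 0, 2, 10],
    [0, 0, 0, 0, 0, 2, 10],
  ],
)

```text
t: 11.85
tool_pos: [609.1, -75.9, 54.3]
tcp_rot: [1.0, -0.009, 0.0, 0.0]
ft_force: [0.9, 0.7, -7.5]
finger_gap: 0.275
grasp_force: 30.0
```

Request:
step_arm(
  moves=[
    [0, 0, 0, 0, 0, 1, 10],
    [0, 0, 0, 0, 0, 1.5, 10],
    [0, 0, 0, 0, 0, 2, 10],
    [0, 0, 0, 0, 0, 2, 10],
  ],
)

```text
t: 12.35
tool_pos: [609.0, -75.8, 52.4]
tcp_rot: [1.0, -0.008, 0.0, 0.0]
ft_force: [-1.8, 0.7, -2.5]
finger_gap: 0.27
grasp_force: 30.0
```

```bash
python3 - <<'E'
from h import *
p,d,m=shot('wrist','w5'); to(613.4-1.2,130,52,-0.96)
m=load('w5');P=pts(m);Z=P[...,2]; o=manip.get_obs()['tool_pos']
# far rail inner edge & carrier far edge
for y in (-120,-100,-90,-80,-60,-40):
    k=(abs(P[...,1]-y)<2)&(P[...,0]>650)&(P[...,0]<730)
    c=P[k]; print(y,'plate far edge',np.percentile(c[(c[:,2]>24)&(c[:,2]<33)&(c[:,0]<690)][:,0],98) if k.any() else None)
for y in (60,80,100,120):
    k=(abs(P[...,1]-y)<2)
    for lo,hi in((650,720),(510,560)):
        c=P[k&(P[...,0]>lo)&(P[...,0]<hi)&(Z>28)&(Z<42)]
        if len(c): print(y,c[:,0].min(),c[:,0].max())
E
```

```text
t 12.4 at [609.  -75.9  52.4] turn [ 0.01 -0.   -0.01] shift [  -0.3 -205.9    0.4] F [-2.4  0.4 -2.7]
-120 plate far edge 678.5994215943635
-100 plate far edge 678.8964974191448
-90 plate far edge 679.2568974706089
-80 plate far edge 679.6550810200862
-60 plate far edge 679.5943975578548
-40 plate far edge 679.8959538651185
60 669.3916619074537 696.9111460128186
80 685.643542938043 697.2565380998032
```

View pics/w5.png

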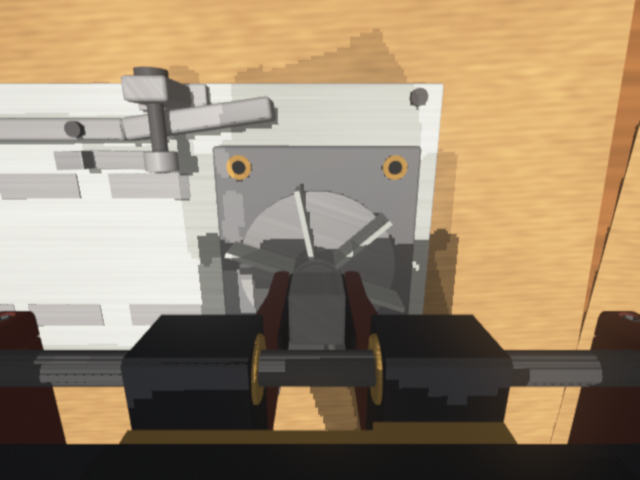

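The carrier lies flat on the bed at px x 215–420, square to the lane and upstream of the catch at (60–175,158). Next I'll slide it in.

Request:
step_arm(
  moves=[
    [0, 0, 0, 0, -5, 0.5, 10],
    [0, 0, 0, 0, -15, 0.5, 10],
    [0, 0, 0, 0, -25, 0.5, 10],
    [0, 0, 0, 0, -35, 0.5, 10],
    [0, 0, 0, 0, -45, 0.5, 10],
    [0, 0, 0, 0, -55, 0.5, 10],
    [0, 0, 0, 0, -65, 0.5, 10],
    [0, 0, 0, 0, -75, 0.5, 10],
  ],
)

```text
t: 13.4
tool_pos: [611.2, -1.4, 52.4]
tcp_rot: [1.0, -0.009, 0.001, 0.001]
ft_force: [-0.6, -7.0, 4.0]
finger_gap: 0.273
grasp_force: 30.0
```

Request:
step_arm(
  moves=[
    [0, 0, 0, 0, -10, 0, 10],
    [0, 0, 0, 0, -20, 0, 10],
    [0, 0, 0, 0, -30, 0, 10],
    [0, 0, 0, 0, -35, 0, 10],
  ],
)

```text
t: 13.9
tool_pos: [611.6, 34.2, 52.4]
tcp_rot: [1.0, -0.008, 0.001, 0.001]
ft_force: [-0.7, -8.2, 5.4]
finger_gap: 0.274
grasp_force: 30.0
```

```bash
python3 - <<'E'
from h import *
o=manip.get_obs();p,d,m=shot('wrist','w6'); to(613.4-1.2,130,52,-0.96)
print(o['ft_force'],o['ft_torque'])
m=load('w6');P=pts(m);Z=P[...,2];Y=o['tool_pos'][1]
for y in np.arange(Y-50,Y+100,15):
    c=P[(abs(P[...,1]-y)<2)&(P[...,0]>640)&(P[...,0]<730)]
    a=c[(c[:,2]>22)&(c[:,2]<31.5)&(c[:,0]<690)][:,0]; b=c[(c[:,2]>31)&(c[:,2]<42)&(c[:,0]>676)][:,0]
    print(round(y),'plate',a.max() if len(a) else None,'rail',np.percentile(b,2) if len(b) else None)
E
```

```text
t 13.95 at [611.6  34.9  52.4] turn [ 0.03 -0.09  0.03] shift [ -0.9 -95.1   0.3] F [-0.1 -5.4  5.2]
[-0.71052255 -8.21502561  5.42691677] [-1.42799797  0.15562446  0.00976045]
-16 plate 681.6464205875873 rail 690.2295126806091
-1 plate 681.853540069995 rail 688.3542179607806
14 plate 682.1189390254095 rail 677.1464728445852
29 plate 686.1721162814589 rail 676.2534656583233
44 plate 682.6115888566644 rail 676.3788323158171
59 plate 682.860462362735 rail 685.0646901492186
74 plate 683.0883898842375 rail 685.3094833225
89 plate 683.3254723493809 rail 685.5584587371235
104 plate None rail 685.7985670951356
119 plate None rail 686.0270056483737
```

View pics/w6.png

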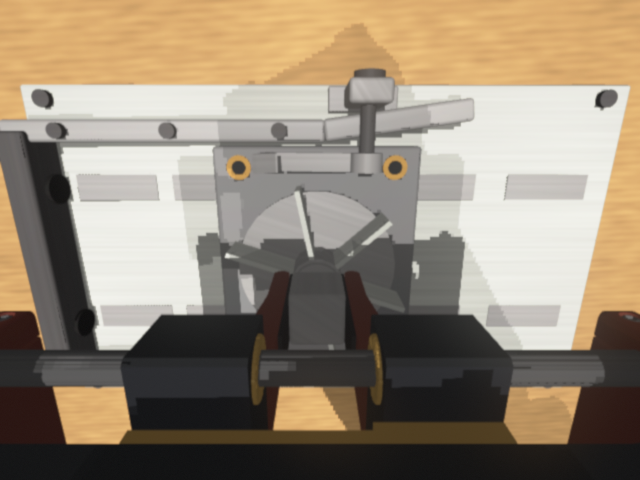

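The carrier is centred, with about a 2.2 mm gap to the far rail, and the catch is riding on its top at (260–380,163). I'll carry on to the stop.

Request:
step_arm(
  moves=[
    [0, 0, 0, 0, -8, 0, 10],
    [0, 0, 0, 0, -20, 0, 10],
    [0, 0, 0, 0, -32, 0, 10],
    [0, 0, 0, 0, -44, 0, 10],
    [0, 0, 0, 0, -56, 0, 10],
    [0, 0, 0, 0, -68, 0, 10],
    [0, 0, 0, 0, -78, 0, 10],
    [0, 0, 0, 0, -85, 0, 10],
  ],
)

```text
t: 14.95
tool_pos: [613.0, 118.6, 52.4]
tcp_rot: [1.0, -0.009, 0.001, 0.001]
ft_force: [-0.8, -7.0, 5.5]
finger_gap: 0.273
grasp_force: 30.0
```

Request:
step_arm(
  moves=[
    [0, 0, 0, 0, -3, 0, 10],
    [0, 0, 0, 0, -5, 0, 10],
    [0, 0, 0, 0, -7, 0, 10],
    [0, 0, 0, 0, -8, 0, 10],
    [0, 0, 0, 0, -8, 0, 10],
  ],
)

```text
t: 15.58
tool_pos: [613.2, 126.4, 52.4]
tcp_rot: [1.0, -0.009, 0.001, 0.001]
ft_force: [0.1, -6.7, 5.9]
finger_gap: 0.271
grasp_force: 30.0
```

Request:
step_arm(
  moves=[
    [0, 0, 0, 0, -2, 0, 10],
    [0, 0, 0, 0, -3, 0, 10],
    [0, 0, 0, 0, -4, 0, 10],
    [0, 0, 0, 0, -5, 0, 10],
    [0, 0, 0, 0, -5, 0, 10],
  ],
)

```text
t: 16.2
tool_pos: [613.3, 129.6, 52.5]
tcp_rot: [1.0, -0.009, 0.001, 0.002]
ft_force: [-1.8, -10.8, 7.9]
finger_gap: 0.27
grasp_force: 30.0
```

Request:
step_arm(
  moves=[
    [0, 0, 0, 0, -1, 0, 10],
    [0, 0, 0, 0, -2, 0, 10],
    [0, 0, 0, 0, -2, 0, 10],
  ],
)

```text
t: 16.58
tool_pos: [613.3, 129.7, 52.7]
tcp_rot: [1.0, -0.01, 0.0, 0.003]
ft_force: [-2.7, -15.8, 11.5]
finger_gap: 0.277
grasp_force: 30.0
```

```bash
python3 - <<'E'
from h import *
p,d,m=shot('wrist','w7'); to(613.4-1.2,130,52,-0.96)
E
```

```text
t 16.625 at [613.3 129.7  52.6] turn [ 0.34 -0.04 -0.15] shift [-1.1 -0.2  0.6] F [ -2.4 -14.   11.3]
```

View pics/w7.png

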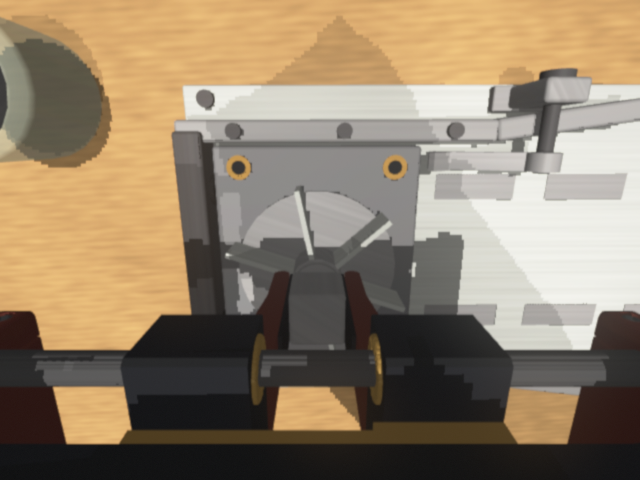

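The plate is against the stop at px 215 and the catch nose at (430,160) is behind its rear edge at 418. I'll relax the push and release.

Request:
step_arm(
  moves=[
    [0, 0, 0, 0, 1.5, -0.3, 10],
    [0, 0, 0, 0, 2.5, -0.5, 10],
    [0, 0, 0, 0, 2.5, -0.5, 70],
    [0, 0, 0, 0, 2.5, -0.5, 70],
    [0, 0, 0, 0, 2.5, -0.5, 70],
    [0, 0, 0, 0, 2.5, -0.5, 70],
    [0, 0, 0, 0, 2.5, -0.5, 70],
    [0, 0, 0, 0, 2.5, -0.5, 70],
  ],
)

```text
t: 17.62
tool_pos: [612.5, 131.7, 52.1]
tcp_rot: [1.0, -0.009, -0.0, -0.0]
ft_force: [0.6, -0.2, 0.4]
finger_gap: 0.794
grasp_force: 0.0
```

Request:
step_arm(
  moves=[
    [0, 0, 0, 0, 0, -15, 70],
    [0, 0, 0, 0, 0, -45, 70],
    [0, 0, 0, -30, 0, -90, 10],
    [0, 0, 0, -75, 0, -130, 0],
    [0, 0, 0, -75, 0, -130, 0],
    [0, 0, 0, -75, 0, -130, 0],
  ],
)

```text
t: 18.38
tool_pos: [538.2, 132.5, 182.8]
tcp_rot: [1.0, -0.009, 0.001, 0.0]
ft_force: [0.2, -0.6, 0.3]
finger_gap: 0.381
grasp_force: 0.0
```

```bash
python3 - <<'E'
from h import *
p,d,m=shot('wrist','w8'); to(576,115,85,-0.96)
m=load('w8');P=pts(m);Z=P[...,2]
h=(Z>96)&(Z<107)&(np.hypot(P[...,0]-614,P[...,1]-130)<25)
r=cv2.minAreaRect(P[h][:,:2].astype(np.float32)); print('head',r)
c=np.array(r[0]); D=P[...,:2]-c; rr=np.hypot(D[...,0],D[...,1])
b=(Z>54)&(Z<66)&(rr>22)&(rr<52); a=np.degrees(np.arctan2(D[...,1],D[...,0]))[b]
print(np.histogram(a%60,12,(0,60))[0]); print('blade angle mod 60',np.degrees(np.angle(np.mean(np.exp(6j*np.radians(a)))))/6, b.sum())
print(np.histogram(a,24,(-180,180))[0])
pl=(Z>22)&(Z<33)&(abs(D[...,0])<69)&(D[...,1]<0)&(D[...,1]>-90); 
k=pl&(abs(D[...,0]+10)<40); print('plate rear edge y-130', np.percentile(P[k][:,1],1))
n=(abs(P[...,0]-676)<9)&(P[...,1]<75)&(P[...,1]>45); print('nose z near rear', [(y,np.round(np.median(Z[n&(abs(P[...,1]-y)<2)]),1)) for y in range(48,76,4)])
p=cv2.cvtColor(p,cv2.COLOR_RGB2BGR); cv2.imwrite('pics/w8b.png',p)
E
```

```text
t 18.425 at [538.1 132.3 181.9] turn [ 0.02 -0.   -0.06] shift [38.2 16.6 96.9] F [-0.3  0.1  0.1]
head ((614.1553955078125, 128.76275634765625), (23.49944305419922, 23.908079147338867), 88.75028228759766)
[  0 227 434   0   0   0   0   0   0   0   0   0]
blade angle mod 60 10.648794318567065 661
[ 99   0   0   0 104   0   0   0 116   0   0   0 122   0   0   0 115   0
   0   0 105   0   0   0]
plate rear edge y-130 69.42836489477878
nose z near rear [(48, np.float64(27.2)), (52, np.float64(25.5)), (56, np.float64(33.8)), (60, np.float64(32.4)), (64, np.float64(24.3)), (68, np.float64(29.1)), (72, np.float64(29.7))]
```

View pics/w8.png

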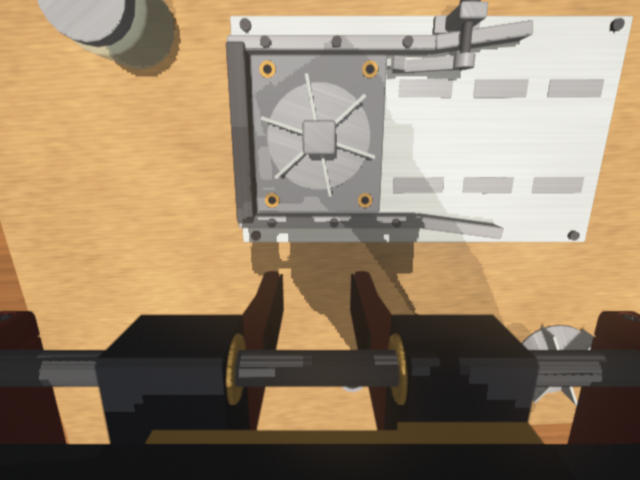

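Carrier home at px (250–385, 50–215), the catch is down behind it, and the blades sit at 10.7° + 60k. I'll put the closed fingertips in the gap at 220° and push towards the stop.

Request:
step_arm(
  moves=[
    [0, 0, 0, 20, 15, 40, 0],
    [0, 0, 0, 39.5, 30, 80, 0],
    [0, 0, 0, 39.5, 30, 100, 0],
    [0, 0, 0, 39.5, 30, 115, 0],
    [0, 0, 0, 39.5, 30, 115, 0],
    [0, 0, 0, 39.5, 30, 115, 0],
  ],
)

```text
t: 19.18
tool_pos: [577.0, 103.1, 68.2]
tcp_rot: [1.0, -0.008, 0.001, -0.0]
ft_force: [1.0, -0.7, -0.2]
finger_gap: 0.002
grasp_force: 0.0
```

```bash
python3 - <<'E'
from h import *
p,d,m=shot('wrist','w9'); to(577,101.8,28.5,-0.96); print(manip.get_obs()['finger_gap'])
m=load('w9');P=pts(m);Z=P[...,2];o=manip.get_obs()['tool_pos']
h=(abs(P[...,0]-o[0]-12)<8)&(abs(P[...,1]-o[1])<25)&(Z>o[2]+10)&(Z<o[2]+45)
print(P[h].min(0)-o,P[h].max(0)-o)
c=np.array([614.2,128.8]); D=P[...,:2]-c; rr=np.hypot(D[...,0],D[...,1])
b=(Z>54)&(Z<66)&(rr>22)&(rr<52)&(D[...,0]>0); a=np.degrees(np.arctan2(D[...,1],D[...,0]))[b]
print('blade',np.degrees(np.angle(np.mean(np.exp(6j*np.radians(a)))))/6,b.sum())
E
```

```text
t 19.225 at [577.1 102.9  68.4] turn [-0.02 -0.11  0.02] shift [-0.2  1.1 39.9] F [ 0.2 -0.1  0.4]
0.005025364822713685
[ 4.53402388 -9.40422258 18.46595136] [12.20657133  8.78438624 44.99186052]
blade 10.458487513864444 1155
```

View pics/w9.png

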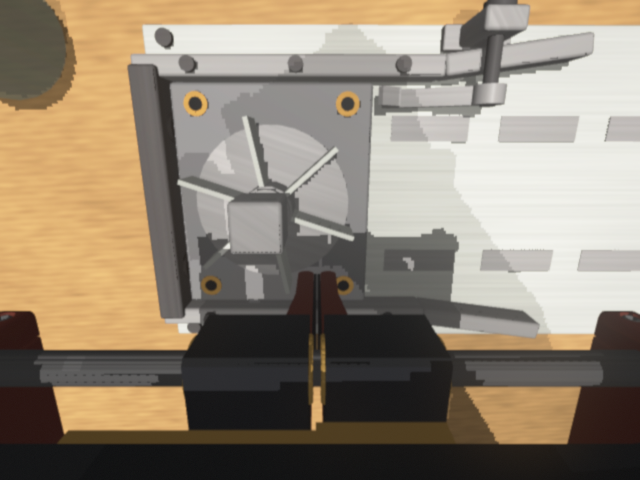

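Request:
step_arm(
  moves=[
    [0, 0, 0, 0, 0.5, 12, 0],
    [0, 0, 0, 0, 0.5, 25, 0],
    [0, 0, 0, 0, 0.5, 36, 0],
    [0, 0, 0, 0, 0.5, 38, 0],
    [0, 0, 0, 0, 0.5, 38, 0],
  ],
)

```text
t: 19.85
tool_pos: [576.4, 101.9, 28.9]
tcp_rot: [1.0, -0.008, -0.0, -0.0]
ft_force: [-0.1, 0.0, 0.2]
finger_gap: 0.007
grasp_force: 0.0
```

Request:
step_arm(
  moves=[
    [0, 0, 0, 0, -10, 0, 0],
    [0, 0, 0, 0, -40, 0, 0],
    [0, 0, 0, -5, -75, -5, 0],
    [0, 0, 0, -15, -105, -30, 0],
    [0, 0, 0, -20, -110, -70, 0],
    [0, 0, 0, -20, -110, -110, 0],
    [0, 0, 0, -20, -110, -110, 0],
    [0, 0, 0, -20, -110, -110, 0],
  ],
)

```text
t: 20.85
tool_pos: [558.2, 212.2, 138.9]
tcp_rot: [1.0, -0.008, 0.0, 0.0]
ft_force: [0.1, -0.3, -0.3]
finger_gap: 0.006
grasp_force: 0.0
```

```bash
python3 - <<'E'
from h import *
c=np.array([614.2,128.8])
def ang(n):
    t=manip.get_obs()['t']; p,d,m=shot(n,n+'_%d'%(t*1000)); m['d']=d; m['extrinsics']=np.array(m['extrinsics']); P=pts(m); Z=P[...,2]
    D=P[...,:2]-c; rr=np.hypot(D[...,0],D[...,1]); b=(Z>54)&(Z<66)&(rr>22)&(rr<52); a=np.degrees(np.arctan2(D[...,1],D[...,0]))[b]
    return t,np.degrees(np.angle(np.mean(np.exp(6j*np.radians(a)))))/6,b.sum(),P
for i in range(6):
    t,a,n,P=ang('wrist'); print(t,a,n)
Z=P[...,2]; h=(Z>96)&(Z<107)&(np.hypot(P[...,0]-614,P[...,1]-130)<25)
print('head',P[h].mean(0),cv2.minAreaRect(P[h][:,:2].astype(np.float32))); print(manip.get_obs()['tool_pos'])
E
```

```text
20.85 6.558183221214261 1340
20.9 -7.675331856888357 1352
20.95 -21.80094391163995 1385
21.0 24.342026893947835 1356
21.05 10.584640366724575 1350
21.1 -3.0217992422860136 1356
head [614.67210577 130.38464007 102.25916378] ((614.38232421875, 129.57090759277344), (23.979841232299805, 23.083744049072266), 89.27249908447266)
[558.01917405 211.86165976 138.22702309]
```

The wheel is coasting freely at about -4.9 rad/s. I'll back up a little, wait, check the catch and hand in.

Request:
step_arm(
  moves=[
    [0, 0, 0, -10, 0, -20, 0],
    [0, 0, 0, -20, 0, -40, 0],
    [0, 0, 0, -20, 0, -40, 0],
    [0, 0, 0, -20, 0, -40, 0],
    [0, 0, 0, -20, 0, -40, 0],
    [0, 0, 0, -20, 0, -40, 0],
  ],
)

```text
t: 21.9
tool_pos: [538.3, 212.2, 178.5]
tcp_rot: [1.0, -0.009, -0.0, 0.0]
ft_force: [-0.0, 0.6, -0.1]
finger_gap: 0.005
grasp_force: 0.0
```

```bash
python3 - <<'E'
from h import *
shot('wrist','wf'); m=load('wf');P=pts(m);Z=P[...,2]
for y in range(50,70,3):
    k=(abs(P[...,1]-y)<2)&(abs(P[...,0]-675)<7); print(y,np.round(np.percentile(Z[k],[10,50,90]),1) if k.any() else None)
h=(Z>96)&(Z<107)&(np.hypot(P[...,0]-614,P[...,1]-130)<25); print(P[h].mean(0))
print(manip.hand_in())
E
```

```text
50 [13.2 27.  28.6]
53 [13.1 34.1 36.3]
56 [13.8 36.  37.4]
59 [13.3 23.5 38.9]
62 [13.8 24.7 40.7]
65 [38.4 40.3 41.7]
68 [28.9 29.7 39.2]
[614.26007136 130.21855251 102.25658714]
the job is handed in; nothing more can be done
None
```

The job is handed in at about 22 s (no verdict was returned). The carrier is home against the stop, the catch looked down behind it in the camera views though its angle was never measured directly, the flicked wheel was coasting at about 4.9 rad/s clear of the gripper, and the arm came near no bystander; the first grip closed on air because the fingers are about 34 mm shorter than stated.

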